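Clamp a seat post in the yoke vice for sawing

TASK

Get the seat post held in the yoke vice ready for sawing: carry it level, plain end first, through the opening under the raised jaw and lay it in the V of the lower jaw so that the red tape band stands about 15 mm clear of the lower jaw on the far side. Then turn the T-bar clockwise, a little more than one full turn, until it stops with the jaw tight on the post, and let go. Leave the other things on the board where they are.

Things in the scene. Friction and masses are not known exactly. Their poses are not given: they have to be found in the camera images.
- vice: Small blue bench yoke vice screwed to the dark hardwood board (board top z = 22 mm). Origin: centre of its underside. The post lies along its y axis; x runs from leg to leg of the arch. Base plate 150 (x) by 96 (y) by 12 mm high. Lower jaw: 90-degree steel V 50 mm long (ends at y = +-25 mm), apex 36 mm and top edges 56 mm above the underside, between iron cheeks out to x = +-33 mm.
- vice_arch (a point): Centre of the arch's crossbar, 120 mm above the vice's underside; axes as the vice's. The arch is an upside-down U, 28 mm thick along y: legs' inner faces at x = +-34 mm, outer at +-52 mm; crossbar from 110 to 130 mm above the vice's underside, with a round boss (radius 19 mm) in its middle from 108 to 144 mm.
- vice_seat (a point): Middle of the lower jaw, 55 mm above the vice's underside: where the post's axis lies when it rests in the V. Axes as the vice's. The upper jaw (upside-down 120-degree V, 36 mm long, 38 mm wide) leaves the post 11 mm of upward play when the screw reads 0: a level post carried 5 mm above this line passes with about 3.5 mm to spare all round.
- vice_jaw: The sliding upper jaw with its screw, pressed down onto the post by the screw, 10 mm per turn. Its origin is not on the part: it coincides with the vice's origin when the screw reads 0 and sinks with the jaw.
- tbar_center (a point): Centre of the steel T-bar on top of the screw, 192 mm above the vice's underside when the screw reads 0, sinking 10 mm per turn. Round bar 10 mm thick, 120 mm long over its 16 mm end balls, through a hub of radius 13 mm reaching 14 mm above and below the bar's axis. Nothing else stands at that height: closed fingers can push one arm right round, about 40 mm from the centre.
- vice_screw (a joint): Turn of the screw in rad, growing clockwise seen from above (tightening). At 0 the bar lies along the vice's x axis; starts within 0.3 of 0. It stays where it is left and needs about 0.1 N m to turn. The jaw meets a post lying in the V at about 6.9; the screw comes to a dead stop at 7.3, the post then clamped tight.
- seat_post: Bicycle seat post, 200 mm long, about 0.26 kg: aluminium tube 27.2 mm in diameter, a black forged head at one end, a red tape band. Origin: on the tube's axis, 100 mm from either end, within 5 mm of the centre of mass. x runs along the tube to the plain end; z is up as it lies at the start, on a flat side of the head, so it does not roll (axis 13.6 mm above the board).
- post_mark (a point): Centre (on the tube's axis) of the 8 mm wide red tape band, 60 mm from the plain end, 40 mm from the post's origin towards that end. With it 40 mm beyond the vice's centre along the vice's y axis, the band's centre is 15 mm clear of the lower jaw and the post balances in the V when let go.
- post_head (a point): Centre of the head's grip, on the tube's axis, 77.5 mm from the post's origin away from the plain end. The head is 27.2 mm high as it lies and 42 mm wide (along the post's y), with flat parallel sides over 25 mm of length centred here; behind that it is rounded. Its far end is 100 mm from the post's origin.
- lever_a: Blue plastic tyre lever, 140 by 22 by 8 mm, loose on the board; leave it. Origin: middle of its underside.
- lever_b: Second blue tyre lever, the same; leave it.
- lever_c: Third blue tyre lever, the same; leave it.
- jar: White plastic twist-cap jar, 74 mm in diameter, 98 mm high; leave it. Origin: centre of its underside.
- dish: Round white ceramic dish of valve caps, 112 mm in diameter, 30 mm high; leave it. Origin: centre of its underside.
- hacksaw: Small hacksaw with an orange handle, lying flat, about 262 by 78 by 18 mm; leave it. Origin: on its underside, at the middle of the blade; the handle lies towards its -x.
Mind the look-alikes: they are no part of the job. Of the things that look like the seat_post, the larger one is meant.

How it is judged (in metres and radians):
On the way, in this order (a step that is already met when the one before it is completed fails the run):
1. the seat post lies in the V of the lower jaw, through under the raised upper jaw, its red band 5 to 25 mm clear of the jaw, the screw not yet tightened (x of post_mark in the frame of vice_seat between -0.004 and 0.004 m and z of post_mark in the frame of vice_seat between -0.003 and 0.003 m and angle between the x axis of seat_post and the y axis of vice, either way round below 0.07 rad and (y of post_mark in the frame of vice_seat between -0.05 and -0.03 m or y of post_mark in the frame of vice_seat between 0.03 and 0.05 m) and value of joint vice_screw below 3 rad), for 0.2 s.
2. the screw is turned clockwise until the upper jaw presses on the post (x of post_mark in the frame of vice_seat between -0.004 and 0.004 m and z of post_mark in the frame of vice_seat between -0.003 and 0.003 m and angle between the x axis of seat_post and the y axis of vice, either way round below 0.07 rad and (y of post_mark in the frame of vice_seat between -0.05 and -0.03 m or y of post_mark in the frame of vice_seat between 0.03 and 0.05 m) and value of joint vice_screw above 6.8 rad and contact force between vice_jaw and seat_post above 10 N), for 0.2 s.
At the end, for the whole second after the job is handed in: Post at rest in the lower V (within 4 mm sideways, 3 mm in height, 0.07 rad of its line), band centre 5 to 25 mm clear of the lower jaw; screw past 6.8 rad, upper jaw pressing on the post with over 10 N; levers, jar, dish and hacksaw within 30 mm of their starts (all of step 2 and linear speed of seat_post below 0.01 m/s and distance of each of lever_a, lever_b, lever_c, jar, dish, hacksaw from where it was at the start of the episode below 0.03 m); the robot touches nothing.
It fails at once if a bystander (tyre lever, jar, dish, hacksaw) is moved more than 30 mm (distance of any of lever_a, lever_b, lever_c, jar, dish, hacksaw from where it was at the start of the episode above 0.03 m).
It fails at once if the jar or the dish is tipped (angle between any of jar, dish's own z axis and vertical above 0.4 rad).
It also fails if it takes over 72 s, if anything falls off the work surface, if the arm or the gripper's body presses on something with over 40 N, if the wrist force passes 120 N, or if a joint passes its speed limit or range.

ROBOT

A 7-joint arm with a two-finger parallel gripper is mounted at the origin on the work surface. World frame = base frame: x ahead of the robot, y to its left, z up, the work surface at z = 0. Lengths are in mm, angles in degrees, forces in N, time in s.
With the tool pointing down it reaches from about 400 to 850 mm from the base axis. Payload 4.5 kg.
Tool frame: the origin (TCP) lies midway between the tips of the shut fingers; the grasp point (between the pads) lies 19 mm behind it (arm.hold_point_z is the z of the grasp point in the tool frame, in mm); z points along the fingers, y is the line along which they close (so a half turn about z gives the same grasp; the last joint's range is limited). The gripper opens to 85 mm and grips with 20 to 120 N. Pads are 22 mm wide; open, the fingers measure 114 mm over their backs; the gripper's body (76 mm by 85 mm) begins 54 mm behind the grasp point. The pads swing forward as they close: fully open they stand 13 mm farther back than shut.
Start: joints at [75.332, 39.483, -11.15, 89.685, 9.013, 51.709, -12.324], TCP at [178.629, -598.954, 231.317] pointing down, gripper open.
Joint ranges: [-172.22, 172.22], [-26.19, 119.32], [-84.43, 86.54], [7.71, 146.69], [-57.33, 237.33], [2.42, 119.75], [-152.13, 152.13]. Speed limits (degrees/s): [147.25, 147.25, 180, 180, 180, 180, 180].

INTERFACE

Orientations are given as a 3x3 rotation matrix whose columns are the frame's x, y, z axes.
In Python, from cell import arm gives the robot as it stands. Calls block until the motion is done:
- arm.move_to(position, orientation): joint-space move of the TCP to a pose.
- arm.servo_line(position, orientation=None, speed=150): straight line of the TCP; orientation=None keeps the orientation; speed is the mean speed in mm/s.
- arm.goto_joints(angles): joint-space move.
- arm.command_gripper(opening): finger opening in mm; the grip force is fixed at half the most; returns when the fingers have stopped.
- arm.hold(seconds).
- arm.inverse_kinematics(position, orientation): joint angles nearest the present ones, or None.
- arm.capture(name): name is "scene" or "top" or "wrist"; returns the picture (420x560x3 uint8, red, green, blue); there is no depth.
- arm.camera_params(name): a dict with "fx", "fy", "cx", "cy" (pixels), "dist_coeffs" ([k1, k2, p1, p2, k3] as OpenCV has them; the pictures are not rectified), "R" (3x3) and "t" (3): a world point X has camera coordinates R X + t. Camera axes: x right, y down, z forward; pixel columns grow to the right and rows downward; lengths in mm; the calibration is good to about 2 mm. A picture is of the moment at which its call begins: read the wrist's pose just before it. camera_params takes no time and is no camera call; for the wrist camera it gives the pose at the moment of the call.
A pose or a line that the arm cannot do raises arm.MotionError and nothing moves.
- arm.close_job(): hands the job in; it is judged then, once.
Readings, each from a call of its own:
- arm.get_clock(): time.
- arm.get_qpos(): joint angles.
- arm.get_qd(): joint speeds.
- arm.get_effort(): joint torques, N m.
- arm.get_tool_pos(): TCP position.
- arm.get_orientation(): TCP orientation.
- arm.get_ft_force(): force on the tool from outside, world axes, zero at the start.
- arm.get_moment(): the same for the moment, N m.
- arm.get_gripper_width(): finger opening in mm.
- arm.get_grip_force(): force on a finger pad.
Only numpy, scipy, OpenCV 4.12 (cv2) and the standard library are available. Lean on these libraries where they do the work, as an engineer would, in place of code of your own. Each camera call takes 0.05 s, during which the arm holds its last target. There are 200 camera calls.

## Working session

There is one attempt and no reset: what is moved stays moved. The work goes in short steps, each a Python script; the robot and the scene stay as the last script left them, time stands still between calls to the robot, and variables do not carry over. Pictures are saved under pics/ and viewed, at most 10 in all, crops included, and the job is handed in when it is done.

```bash
mkdir -p pics; ls; python3 - <<'E'
from cell import arm
import cv2, numpy as np
for n in("scene","top"):
    im=arm.capture(n); cv2.imwrite(f"pics/{n}0.png",im[:,:,::-1])
    p=arm.camera_params(n); np.save(f"pics/{n}0.npy",im)
    print(n,{k:np.round(v,3).tolist() for k,v in p.items()})
print(arm.hold_point_z,arm.get_clock())
E
```

```text
pics
scene {'fx': 541.917, 'fy': 541.917, 'cx': 281.091, 'cy': 207.79, 'dist_coeffs': [-0.026, 0.0, 0.0, 0.0, 0.0], 'R': [[0.631, 0.776, 0.013], [0.618, -0.493, -0.612], [-0.469, 0.395, -0.79]], 't': [-336.999, -222.424, 1762.047]}
top {'fx': 524.483, 'fy': 524.483, 'cx': 273.188, 'cy': 208.759, 'dist_coeffs': [0.032, 0.0, 0.0, 0.0, 0.0], 'R': [[0.012, -1.0, -0.001], [-0.973, -0.012, -0.232], [0.232, 0.004, -0.973]], 't': [12.264, 551.489, 1405.74]}
-18.700000000000003 0.1
```

View pics/scene0.png

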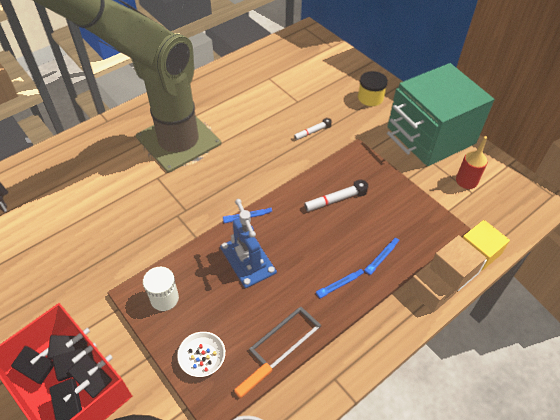

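View pics/top0.png

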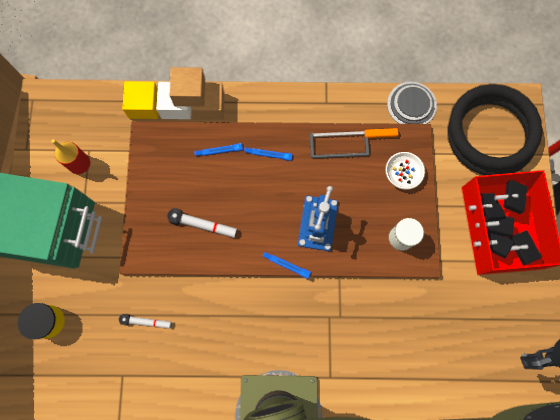

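Scene: the real post is at about (336,196) with its black head at (361,187) and its red band at (322,200). In the top view it is at (204,222), with the head at (175,216) and the band at (217,227). The look-alike is the smaller post off the board, at scene (312,129) and top (147,322). I choose the larger one on the board. The vice is at top (320,222), a third lever at top (287,265), the other levers at (218,150) and (268,153), the jar at (406,235) and the dish at (405,170).

```bash
cat > h.py <<'E'
import numpy as np, cv2
def rays(p,px):
    K=np.array([[p['fx'],0,p['cx']],[0,p['fy'],p['cy']],[0,0,1]],float)
    u=cv2.undistortPoints(np.array(px,float).reshape(-1,1,2),K,np.array(p['dist_coeffs'],float)).reshape(-1,2)
    R=np.array(p['R']);t=np.array(p['t'])
    return -R.T@t, np.c_[u,np.ones(len(u))]@R
def onz(p,px,z):
    c,d=rays(p,px); return c+d*((z-c[2])/d[:,2])[:,None]
def tri(p1,a,p2,b):
    out=[]
    for x,y in zip(np.atleast_2d(a),np.atleast_2d(b)):
        c1,d1=rays(p1,[x]);c2,d2=rays(p2,[y])
        s=np.linalg.lstsq(np.c_[d1[0],-d2[0]],c2-c1,rcond=None)[0]
        out.append((c1+s[0]*d1[0]+c2+s[1]*d2[0])/2)
    return np.array(out)
E
python3 - <<'E'
from cell import arm
from h import *
np.set_printoptions(precision=1,suppress=True)
p=arm.camera_params("top")
print(onz(p,[[175,216],[239,234],[217,227]],36))
print(onz(p,[[303,243],[328,245],[310,200],[335,203]],36))
print(onz(p,[[325,205]],214), onz(p,[[287,265]],26))
w=arm.camera_params("wrist"); R=np.array(w['R']); T=np.array(arm.get_orientation())
print("tool",T,"cam centre in tool",T.T@(-R.T@w['t']-arm.get_tool_pos()),"cam axes in tool",T.T@R.T, w['fx'])
for P in([520,150,480],[520,180,400],[550,0,480],[500,-60,500]):
  for a in (0,90,180,270):
    c,s=np.cos(np.radians(a)),np.sin(np.radians(a)); O=np.array([[c,s,0],[s,-c,0],[0,0,-1.]])
    q=arm.inverse_kinematics(P,O); print(P,a,None if q is None else np.array(q))
E
```

```text
[[533.6 298.5  36. ]
 [483.6 114.8  36. ]
 [503.1 177.8  36. ]]
[[ 460.1  -66.1   36. ]
 [ 455.2 -136.3   36. ]
 [ 585.3  -86.3   36. ]
 [ 577.2 -157.8   36. ]]
[[ 527.  -111.8  214. ]] [[398.7 -21.6  26. ]]
tool [[ 1.   0.3 -0. ]
 [ 0.3 -1.   0. ]
 [-0.  -0.  -1. ]] cam centre in tool [  79.9   -0.4 -142.7] cam axes in tool [[-0.  -1.  -0.3]
 [ 1.  -0.   0. ]
 [-0.  -0.3  1. ]] 349.3890645939413
[520, 150, 480] 0 [   4.3   24.6  -42.5   78.    16.4   83.6 -127.3]
[520, 150, 480] 90 [ 13.   29.1 -61.3  77.6  25.3  87.7 -46. ]
[520, 150, 480] 180 [ 14.8  30.6 -66.   77.5  27.8  89.1  41.7]
[520, 150, 480] 270 [ 16.5  32.6 -71.6  77.4  30.8  91.  128.7]
[520, 180, 400] 0 [  -5.1   26.   -30.6   87.    13.7   70.7 -127.7]
[520, 180, 400] 90 [  9.3  32.5 -59.   86.3  28.2  77.2 -51.9]
[520, 180, 400] 180 [ 13.8  37.2 -71.6  86.1  35.4  82.2  31. ]
[520, 180, 400] 270 [ 13.8  37.2 -71.6  86.1  35.4  82.2 121. ]
[550, 0, 480] 0 [  11.2   23.1  -26.5   77.    10.2   82.2 -104.8]
[550, 0, 480] 90 [ 19.9  25.5 -42.5  76.5  17.   84.3 -21.4]
[550, 0, 480] 180 [ 30.6  32.1 -67.6  76.   29.5  90.5  56.8]
[550, 0, 480] 270 [ -40.    36.5   75.1   79.6  -35.1   89.7 -148.1]
[500, -60, 500] 0 [ 19.4  18.  -26.6  81.5   8.   82.4 -97.1]
[500, -60, 500] 90 [ 29.7  20.3 -43.5  81.   13.9  84.1 -13.4]
[500, -60, 500] 180 [ 44.1  29.6 -76.1  80.4  28.7  91.6  60.9]
[500, -60, 500] 270 [ -38.4   30.3   75.3   84.   -29.2   87.8 -144.1]
```

```bash
cat >> h.py <<'E'
def ori(a):
    c,s=np.cos(np.radians(a)),np.sin(np.radians(a)); return np.array([[c,s,0],[s,-c,0],[0,0,-1.]])
E
python3 - <<'E'
from cell import arm
from h import *
import pickle
arm.servo_line([178.6,-598.9,380],speed=300)
out={}
for n,P in (("v1",[500,-110,370]),("v2",[540,20,370]),("p1",[508,232,260])):
    arm.move_to(P,ori(90)); arm.hold(0.2)
    cp=arm.camera_params("wrist"); im=arm.capture("wrist"); out[n]=(cp,im)
    cv2.imwrite(f"pics/{n}.png",im[:,:,::-1])
pickle.dump(out,open("w.pkl","wb")); print(arm.get_clock(),arm.get_qpos())
a=np.hstack([out["v1"][1],out["v2"][1]]); cv2.imwrite("pics/vv.png",cv2.resize(a[:,:,::-1],(800,300),interpolation=cv2.INTER_AREA))
E
```

```text
5.1417 [ -7.10048687  35.80895949 -37.27719726  98.5439833   25.88352612
  54.45684123 -54.6759899 ]
```

View pics/v1.png

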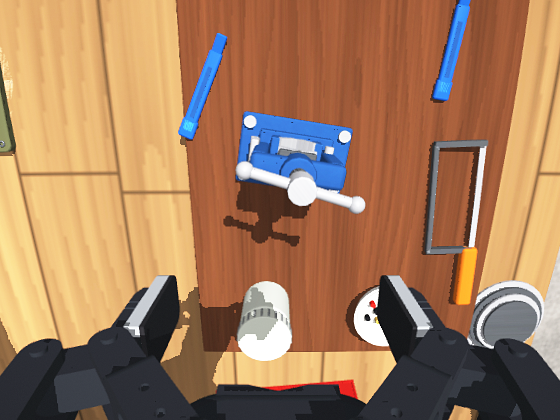

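View pics/v2.png

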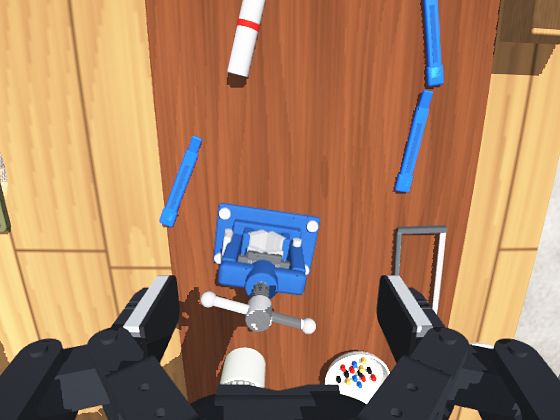

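View pics/p1.png

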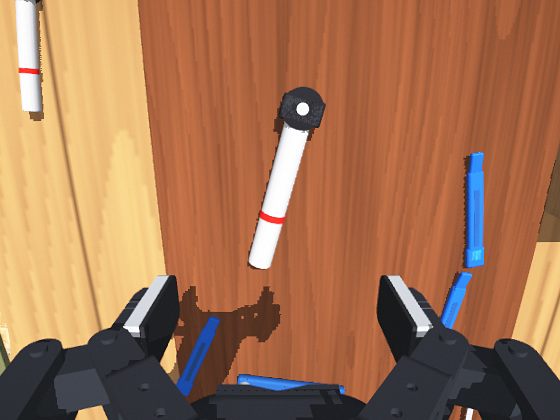

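v1: T-bar balls at (244,171) and (357,205), far bolts at (250,121) and (345,136). v2: balls at (208,299) and (308,326), bolts at (224,213) and (313,226). p1: the large post lies clear, with its head at (302,108), band at (271,217) and plain end at (260,266). The smaller look-alike is at (30,60), off the board, so the choice is confirmed.

```bash
python3 - <<'E'
import pickle; from h import *
np.set_printoptions(precision=2,suppress=True)
o=pickle.load(open("w.pkl","rb"))
def whiteblob(im,x,y,r):
    s=im[y-r:y+r+1,x-r:x+r+1].astype(int); m=(s.min(2)>140)&(s.max(2)-s.min(2)<50)
    yy,xx=np.nonzero(m); return [x-r+xx.mean(),y-r+yy.mean()]
g={}
g["v1"]=[whiteblob(o["v1"][1],x,y,8) for x,y in((244,171),(357,205),(250,121),(345,136))]
g["v2"]=[whiteblob(o["v2"][1],x,y,8) for x,y in((208,299),(308,326),(224,213),(313,226))]
print(g)
X=tri(o["v1"][0],g["v1"],o["v2"][0],g["v2"]); print(X, (X[0]+X[1])/2,np.linalg.norm(X[0]-X[1]))
for n in("v1","v2"):
    B=onz(o[n][0],g[n][:2],214);print(n,"tbar z214",B,B.mean(0),np.degrees(np.arctan2(*(B[1]-B[0])[1::-1])))
    B=onz(o[n][0],g[n][2:],38);d=B[1]-B[0];print(n,"bolts",B,np.linalg.norm(d),np.degrees(np.arctan2(d[1],d[0])))
    im=o[n][1].astype(int); m=((im[:,:,2]>im[:,:,0]+50)).astype(np.uint8)
    k,l,st,c=cv2.connectedComponentsWithStats(m); i=max(range(1,k),key=lambda i:st[i,4]); m=l==i
    print(st[i]); x0,_,w,_h,_=st[i]
    xs=np.arange(x0+12,x0+w-12); ys=m[:,xs].argmax(0)-.5
    e=onz(o[n][0],np.c_[xs,ys],34); f=np.polyfit(e[:,0],e[:,1],1); r=e[:,1]-np.polyval(f,e[:,0]); ok=abs(r)<2; f=np.polyfit(e[ok,0],e[ok,1],1)
    print("edge ang",np.degrees(np.arctan(f[0])),"std",r[ok].std(),ok.mean(),"y at 520",np.polyval(f,520))
    yy,xx=np.nonzero(m); 
# post
cp,im=o["p1"]; I=im.astype(int)
box=np.zeros(I.shape[:2],bool); box[80:275,235:335]=1
wh=box&(I.min(2)>110)&(I.max(2)-I.min(2)<60); red=box&(I[:,:,0]>150)&(I[:,:,1]<90)
k,l,st,c=cv2.connectedComponentsWithStats((wh|red).astype(np.uint8)); i=max(range(1,k),key=lambda i:st[i,4]); m=l==i
mid=[];wd=[]
for y in range(135,260,3):
    xx=np.nonzero(m[y])[0]; mid.append([xx.mean(),y]); wd.append(len(xx))
A=onz(cp,mid,35.6); f=np.polyfit(A[:,1],A[:,0],1); print("axis res",(A[:,0]-np.polyval(f,A[:,1])).std(),wd[::8])
d=np.array([f[0],1,0]);d/=-np.linalg.norm(d); print("dir to plain",d,"ang of -d",np.degrees(np.arctan2(-d[1],-d[0])))
yy,xx=np.nonzero(red); r=onz(cp,[[xx.mean(),yy.mean()]],44)[0]; print("band",r,len(yy))
print("mark on axis",np.polyval(f,r[1]),"grip pt",r[:2]-117.5*d[:2])
yy,xx=np.nonzero(m); e=yy.max(); print("plain end px",xx[yy>=e-1].mean(),e,onz(cp,[[xx[yy>=e-1].mean(),e]],22+8))
dk=(I.max(2)<70)&box; dk[135:]=0; dk[:,:270]=0; yy,xx=np.nonzero(dk); print("head bbox",xx.min(),xx.max(),yy.min(),yy.max(),onz(cp,[[xx.mean(),yy.min()]],40))
print("head white dot",onz(cp,[[302,108]],49))
E
```

```text
{'v1': [[np.float64(244.2962962962963), np.float64(170.35390946502056)], [np.float64(356.3822222222222), np.float64(204.0888888888889)], [np.float64(249.68548387096774), np.float64(121.16935483870968)], [np.float64(344.3185840707965), np.float64(136.28318584070797)]], 'v2': [[np.float64(208.77830188679246), np.float64(298.9622641509434)], [np.float64(307.7638190954774), np.float64(325.49748743718595)], [np.float64(224.1904761904762), np.float64(213.0952380952381)], [np.float64(311.96078431372547), np.float64(225.9607843137255)]]}
[[ 471.03  -92.21  213.3 ]
 [ 570.01 -122.37  215.32]
 [ 462.75  -62.06   37.05]
 [ 589.41  -81.86   38.08]] [ 520.52 -107.29  214.31] 103.49586261024014
v1 tbar z214 [[ 470.93  -92.01  214.  ]
 [ 570.48 -122.84  214.  ]] [ 520.7  -107.43  214.  ] -17.206917009736706
v1 bolts [[462.93 -62.03  38.  ]
 [589.52 -81.9   38.  ]] 128.1453563704586 -8.92077888649843
[ 238  111  115   83 5117]
edge ang -8.902284588928481 std 0.3742048244233895 1.0 y at 520 -58.44430793741789
v2 tbar z214 [[ 471.36  -91.81  214.  ]
 [ 570.   -123.27  214.  ]] [ 520.68 -107.54  214.  ] -17.69460323694103
v2 bolts [[462.81 -61.71  38.  ]
 [589.33 -81.86  38.  ]] 128.11166121579595 -9.045627342924428
[ 213  203  107   96 6023]
edge ang -8.877525612954546 std 0.4380730157957452 1.0 y at 520 -56.78905905926554
axis res 0.5913778386989841 [27, 27, 27, 26, 26, 24]
dir to plain [-0.25 -0.97 -0.  ] ang of -d 75.45468398205385
band [507.93 205.87  44.  ] 317
mark on axis 509.31139388888096 grip pt [537.44 319.61]
plain end px 264.1818181818182 269 [[492.96 114.34  30.  ]]
head bbox 278 324 87 134 [[533.69 319.43  40.  ]]
head white dot [[533.49 299.54  49.  ]]
```

```bash
python3 - <<'E'
import pickle; from h import *
from cell import arm
np.set_printoptions(precision=2,suppress=True)
cp,im=pickle.load(open("w.pkl","rb"))["p1"]; I=im.astype(int)
s=I[200:235,240:300]; m=(s[:,:,0]>170)&(s[:,:,1]<80)&(s[:,:,2]<80); yy,xx=np.nonzero(m); px=[240+xx.mean(),200+yy.mean()]
print(px,len(yy),onz(cp,[px],46)); c=-np.array(cp['R']).T@cp['t']; print("cam",c)
# head/tube junction & ends at several heights
print(onz(cp,[[260,268]],[30][0]),onz(cp,[[260,268]],22), onz(cp,[[303,87]],36), onz(cp,[[303,87]],22))
pt=arm.camera_params("top"); t=np.load("pics/top0.npy").astype(int)
s=t[218:238,205:230]; m=(s[:,:,0]>150)&(s[:,:,1]<90)&(s[:,:,2]<90); yy,xx=np.nonzero(m); print(len(yy),onz(pt,[[205+xx.mean(),218+yy.mean()]],46))
crop=im[70:290,200:360,::-1]; cv2.imwrite("pics/crop.png",cv2.resize(crop,None,fx=2.7,fy=2.7,interpolation=cv2.INTER_CUBIC))
E
```

```text
[np.float64(271.42), np.float64(218.14)] 150 [[502.49 184.3   46.  ]]
cam [509.06 310.7  403.21]
[[488.   115.69  30.  ]] [[487.55 111.51  22.  ]] [[535.08 319.53  36.  ]] [[536.07 319.86  22.  ]]
47 [[487.16 176.58  46.  ]]
```

View pics/crop.png

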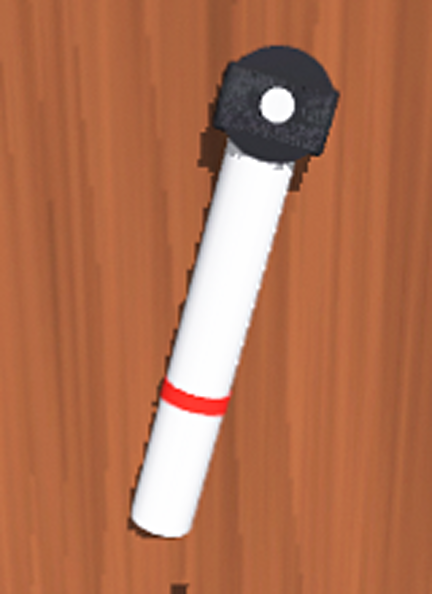

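The crop shows the large post: head with a white dot at about (302,108) and red band at (271,218). Band position and overall length agree, giving a grip point of about (533,298). The vice is at (520.6,-107.4) with yaw -8.95°, and the screw reads about 0.15 rad. Grasping now.

```bash
cat >> h.py <<'E'
C=np.array([520.6,-107.4]); YAW=-8.95
ux=np.array([np.cos(np.radians(YAW)),np.sin(np.radians(YAW))]); uy=np.array([-ux[1],ux[0]])
def vp(x,y,z): return np.r_[C+x*ux+y*uy, z]
E
python3 - <<'E'
from cell import arm
from h import *
import pickle
np.set_printoptions(precision=2,suppress=True)
O=ori(75.45)
arm.move_to([533,298.3,120],O)
arm.servo_line([533,298.3,22.5],O,speed=120)
print(arm.get_ft_force())
arm.command_gripper(30); print("w",arm.get_gripper_width(),arm.get_grip_force(),arm.get_ft_force(),arm.get_tool_pos())
arm.servo_line([533,298.3,130],O,speed=120)
arm.servo_line(vp(0,222.5,130),ori(90+YAW),speed=150)
arm.servo_line(vp(0,222.5,69),speed=100); arm.hold(.3)
cp=arm.camera_params("wrist"); im=arm.capture("wrist"); pickle.dump((cp,im),open("g.pkl","wb")); cv2.imwrite("pics/g.png",im[:,:,::-1])
s=arm.capture("scene"); np.save("pics/s1.npy",s)
cr=cv2.resize(s[130:330,180:420,::-1],None,fx=2.3,fy=2.3); a=np.vstack([im[:,:,::-1]]); cv2.imwrite("pics/s1.png",cr)
print(arm.get_gripper_width(),arm.get_ft_force(),arm.get_moment(),arm.get_tool_pos(),arm.get_clock())
E
```

```text
[-0.48 -0.38 -0.04]
w 40.875139692558534 61.940219700336456 [-0.67 -0.53  5.86] [533.37 298.52  23.17]
41.39205596640542 [ 0.81  0.45 -2.76] [ 0.24 -0.07 -0.03] [555.38 112.34  69.3 ] 10.8583
```

View pics/g.png

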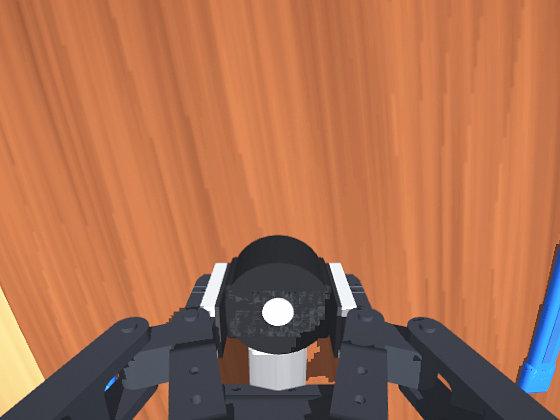

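View pics/s1.png

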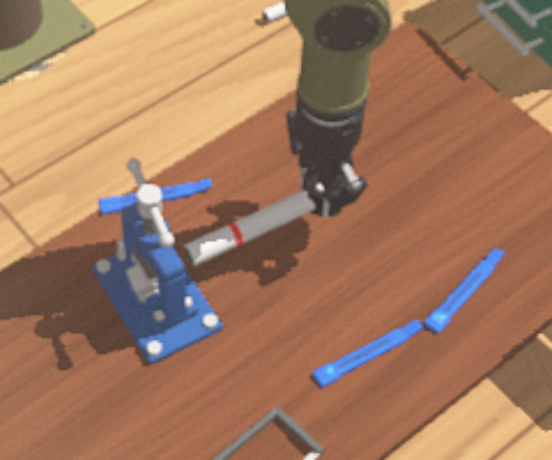

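The wrist view shows the head held square between the pads (dot at (278,312)). The scene crop shows the post aimed at the opening, with the band at crop (237,234). Next I check that it is level by projecting the predicted tube edges.

```bash
cat >> h.py <<'E'
def proj(p,X):
    K=np.array([[p['fx'],0,p['cx']],[0,p['fy'],p['cy']],[0,0,1]],float)
    return cv2.projectPoints(np.array(X,float).reshape(-1,1,3),cv2.Rodrigues(np.array(p['R'],float))[0],np.array(p['t'],float),K,np.array(p['dist_coeffs'],float))[0].reshape(-1,2)
E
python3 - <<'E'
from cell import arm
from h import *
np.set_printoptions(precision=2,suppress=True)
t=arm.capture("top"); np.save("pics/t1.npy",t)
P={"scene":arm.camera_params("scene"),"top":arm.camera_params("top")}; I={"scene":np.load("pics/s1.npy").astype(int),"top":t.astype(int)}
T=np.array(arm.get_tool_pos()); print(T)
M=vp(0,105,T[2]+12.4)
b={}
for n in P:
    u=proj(P[n],[M])[0]; x,y=np.round(u).astype(int); r=14
    s=I[n][y-r:y+r+1,x-r:x+r+1]; m=(s[:,:,0]>s[:,:,1]*2.2)&(s[:,:,0]>s[:,:,2]*2.2)&(s[:,:,0]>100)
    k,l,st,c=cv2.connectedComponentsWithStats(m.astype(np.uint8)); 
    print(n,"pred",u,[(st[i,4],c[i]+[x-r,y-r]) for i in range(1,k) if st[i,4]>5])
    # tube mid-line: gray pixels at sections along predicted axis
    for yv in (70,85,95,115,130):
        a=proj(P[n],[vp(0,yv,M[2]),vp(0,yv+1,M[2])]); d=a[1]-a[0]; d/=np.linalg.norm(d); nn=np.array([-d[1],d[0]])
        q=np.arange(-12,12.1,.25); pts=a[0]+q[:,None]*nn
        v=cv2.remap(I[n].astype(np.float32),pts[:,0].astype(np.float32)[None],pts[:,1].astype(np.float32)[None],cv2.INTER_LINEAR)[0]
        g=(v.max(1)-v.min(1)<30)&(v.min(1)>75); print(yv,"normal",nn,"mid off",q[g].mean() if g.any() else None,"w",g.sum()*.25)
E
```

```text
[555.32 112.36  69.21]
scene pred [281.09 230.83] [(np.int32(21), array([282.33, 231.  ]))]
70 normal [0.42 0.91] mid off 0.75 w 11.25
85 normal [0.42 0.91] mid off 0.625 w 11.0
95 normal [0.42 0.91] mid off 0.875 w 10.5
115 normal [0.42 0.91] mid off 1.0 w 10.75
130 normal [0.42 0.91] mid off 0.75 w 10.75
top pred [281.3 212.5] []
70 normal [ 0.16 -0.99] mid off None w 0.0
85 normal [ 0.16 -0.99] mid off None w 0.0
95 normal [ 0.16 -0.99] mid off None w 0.0
115 normal [ 0.16 -0.99] mid off None w 0.0
130 normal [ 0.16 -0.99] mid off None w 0.0
```

```bash
python3 - <<'E'
from cell import arm
from h import *
np.set_printoptions(precision=2,suppress=True)
P=arm.camera_params("scene"); s=np.load("pics/scene0.npy").astype(int)
for X in ([470.9,-92.1,214],[570.2,-122.8,214],[462.8,-62,38],[589.4,-81.9,38]):
    u=proj(P,[X])[0]; x,y=np.round(u).astype(int); q=s[y-5:y+6,x-5:x+6]; m=(q.min(2)>120)&(q.max(2)-q.min(2)<60); yy,xx=np.nonzero(m); print("bias",np.array([x-5+xx.mean(),y-5+yy.mean()])-u,len(xx))
arm.servo_line(vp(0,222.5,70.3),speed=60); arm.hold(.2)
f0=np.array(arm.get_ft_force())
for y in np.r_[np.arange(200,76,-12),76]:
    arm.servo_line(vp(0,y,70.3),speed=80)
    f=np.array(arm.get_ft_force())-f0
    print(y,f,np.array(arm.get_tool_pos())-vp(0,y,70.3))
    if np.linalg.norm(f)>8: print("STOP"); break
print(arm.get_clock(),arm.get_gripper_width())
E
```

```text
bias [1.33 1.56] 39
bias [-0.08 -0.87] 49
bias [ 3.1  -1.54] 30
bias [0.73 0.31] 37
200 [0.22 0.67 0.13] [-0.05 -1.08 -0.04]
188 [-0.46  0.3  -0.83] [-0.19 -1.09 -0.11]
176 [-0.37 -0.41  0.33] [-0.19 -1.15 -0.11]
164 [-0.23 -0.5   0.35] [-0.19 -1.16 -0.1 ]
152 [-0.37  0.2   0.06] [-0.23 -1.16 -0.11]
140 [ 0.14 -0.25  0.1 ] [-0.25 -1.13 -0.1 ]
128 [-0.27 -0.13 -0.44] [-0.25 -1.11 -0.1 ]
116 [-0.52 -0.65  0.39] [-0.25 -1.12 -0.1 ]
104 [-0.79 -0.9   0.59] [-0.26 -1.09 -0.1 ]
92 [-0.    0.11 -0.18] [-0.28 -1.09 -0.12]
80 [ 0.13 -0.24 -0.01] [-0.28 -1.08 -0.1 ]
76 [-0.38  0.03  0.28] [-0.09 -0.24 -0.03]
15.0417 40.9859503307085
```

```bash
python3 - <<'E'
from cell import arm
from h import *
np.set_printoptions(precision=2,suppress=True)
f0=np.array(arm.get_ft_force()); z=70.3
while z>61:
    z-=.7; arm.servo_line(vp(0,76,z),speed=25); arm.hold(.05); f=np.array(arm.get_ft_force())-f0
    print(round(z,1),f)
    if abs(f[2])>4 or np.linalg.norm(f)>8: break
print(arm.get_moment(),arm.get_tool_pos(),arm.get_clock())
s=arm.capture("scene"); np.save("pics/s2.npy",s)
cv2.imwrite("pics/s2.png",cv2.resize(s[180:310,180:340,::-1],None,fx=4,fy=4,interpolation=cv2.INTER_CUBIC))
P=arm.camera_params("scene"); print(proj(P,[vp(0,-40,77),vp(0,-100,77),vp(0,-25,77)]))
E
```

```text
69.6 [ 0.24 -0.63 -0.33]
68.9 [0.67 0.15 0.13]
68.2 [-0.59 -0.31 -0.07]
67.5 [ 0.01 -1.02  0.11]
66.8 [-0.43 -0.15 -0.53]
66.1 [-0.43  0.37  0.19]
65.4 [ 0.44 -0.22  0.04]
64.7 [ 0.25 -0.54  0.76]
64.0 [0.26 0.04 4.92]
[-0.09  0.    0.01] [532.64 -32.32  64.3 ] 17.7417
[[232.64 254.48]
 [211.69 264.28]
 [237.8  252.07]]
```

View pics/s2.png

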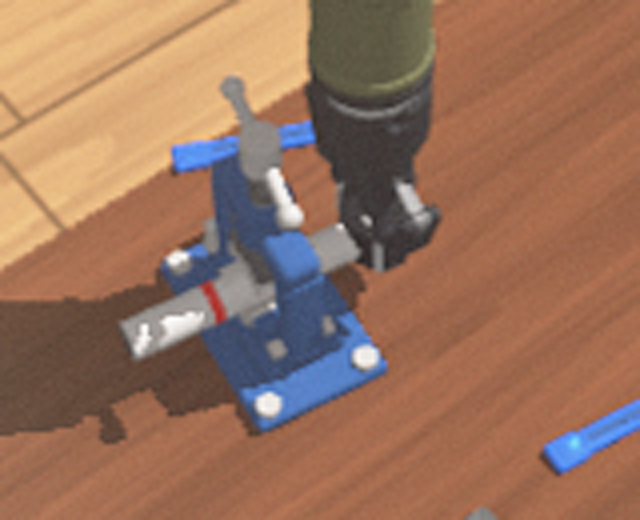

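Contact came at the predicted height, and the band at scene px (233.5,255.5) is within about 1 px of the -40 mm target. Next: release, then push the T-bar.

```bash
cat > turn.py <<'E'
from cell import arm
from h import *
O=ori(90+YAW); Z0=214-12
def pose(s,r=40): # s: finger's clockwise angle from vice +x (rad)
    return vp(r*np.cos(s),-r*np.sin(s),Z0-10*max(s+.45,0)/(2*np.pi))
def tang(s,f):
    d=-np.sin(s)*ux-np.cos(s)*uy; return -float(np.asarray(f)[:2]@d)
E
python3 - <<'E'
from turn import *
np.set_printoptions(precision=1,suppress=True)
arm.command_gripper(85)
print(arm.get_ft_force())
arm.servo_line(vp(0,76,265),speed=200)
arm.command_gripper(0)
print([a for a in np.arange(0,6.3,.4) if arm.inverse_kinematics(pose(a),O) is None])
p=pose(-.85); arm.servo_line(np.r_[p[:2],265],O,speed=200); arm.servo_line(p,speed=120); arm.hold(.2)
f0=np.array(arm.get_ft_force()); np.save("f0.npy",f0); print(f0,arm.get_clock())
for s in np.arange(-.7,.5,.1):
    arm.servo_line(pose(s),speed=60); f=np.array(arm.get_ft_force())-f0; print(round(s,2),tang(s,f),f,np.array(arm.get_tool_pos())-pose(s))
    if np.linalg.norm(f)>25: print("STOP");break
print(arm.get_clock())
E
```

```text
[ 0.6  0.8 -0.2]
[]
[-0.3 -0.5  0.5] 21.5167
-0.7 0.2804049279143965 [ 0.6  0.7 -0.6] [ 0.4 -0.7  0.2]
-0.6 0.9075861970790677 [ 0.1  1.1 -1.3] [ 0.1 -0.4 -0.1]
-0.5 0.0826932265039766 [ 0.1  0.1 -0.6] [ 0.  -0.4 -0.1]
-0.4 0.7598118952575135 [-0.1  0.8  0.8] [ 0.  -0.4 -0.1]
-0.3 0.4615270653820644 [ 1.4  0.7 -0.4] [-0.  -0.4 -0.1]
-0.2 1.9664294068130201 [ 0.5  2.  -0.8] [0.  0.4 0.1]
-0.1 3.2794143641851075 [-0.3  3.3 -0. ] [0.1 0.1 0. ]
-0.0 2.7614083691286844 [0.8 2.7 0.2] [ 0.1 -0.5  0. ]
0.1 2.67292300727555 [ 0.5  2.6 -0.5] [ 0.1 -0.5 -0. ]
0.2 3.9844353463694104 [1.4 3.7 0.9] [ 0.1 -0.4  0. ]
0.3 2.973919067214724 [1.  2.8 0.9] [ 0.1 -0.5  0.1]
0.4 3.141015376282041 [0.5 3.4 0.7] [-0.  -0.6  0. ]
24.5167
```

```bash
python3 - <<'E'
from turn import *
np.set_printoptions(precision=1,suppress=True)
f0=np.load("f0.npy")
steps=np.r_[np.arange(.6,6.2,.2),np.arange(6.25,7.6,.04)]
for s in steps:
    arm.servo_line(pose(s),speed=60); f=np.array(arm.get_ft_force())-f0; t=tang(s,f); e=np.array(arm.get_tool_pos())-pose(s)
    print(round(s,2),round(t,1),f[2:],round(np.linalg.norm(e),1))
    if np.linalg.norm(f)>28: print("STOP",f,e);break
print(arm.get_clock())
E
```

```text
0.6 1.8 [-0.2] 1.0
0.8 0.8 [0.8] 1.0
1.0 1.2 [0.6] 1.0
1.2 1.9 [0.5] 0.6
1.4 2.0 [-0.1] 0.5
1.6 1.5 [0.4] 0.6
1.8 1.0 [-1.3] 0.6
2.0 1.1 [-0.6] 0.7
2.2 0.9 [-0.6] 0.9
2.4 0.7 [-0.2] 0.8
2.6 0.3 [-0.3] 0.9
2.8 0.7 [-0.2] 0.7
3.0 0.1 [-0.4] 0.5
3.2 0.7 [0.9] 0.6
3.4 1.9 [-1.] 0.4
3.6 2.2 [-0.9] 0.5
3.8 0.3 [-1.1] 0.7
4.0 -0.0 [-1.7] 0.8
4.2 0.3 [-1.] 1.1
4.4 1.3 [-1.1] 0.4
4.6 1.5 [-0.8] 0.5
4.8 1.2 [0.] 0.7
5.0 0.4 [-0.9] 0.7
5.2 0.0 [-0.5] 0.7
5.4 0.5 [-0.9] 0.8
5.6 0.6 [-1.7] 0.8
5.8 -0.3 [-0.6] 1.0
6.0 1.5 [0.3] 0.8
6.25 1.0 [0.2] 0.7
6.29 2.4 [-0.3] 0.2
6.33 3.4 [0.8] 0.2
6.37 3.2 [0.6] 0.0
6.41 3.0 [-0.1] 0.1
6.45 3.1 [-0.1] 0.2
6.49 3.6 [-0.7] 0.2
6.53 3.8 [0.9] 0.2
6.57 4.3 [0.3] 0.1
6.61 4.1 [0.7] 0.4
6.65 4.7 [0.1] 0.2
6.69 5.1 [0.7] 0.3
6.73 6.2 [-0.3] 0.5
6.77 5.9 [0.5] 0.7
6.81 6.7 [0.6] 1.0
6.85 6.5 [0.4] 1.3
6.89 9.1 [0.9] 2.7
6.93 11.6 [-0.3] 4.1
6.97 13.4 [-1.5] 5.5
7.01 15.2 [-1.4] 7.0
7.05 18.2 [-2.2] 8.4
7.09 19.0 [-5.1] 9.9
7.13 20.4 [-3.9] 10.8
7.17 22.8 [-5.2] 12.4
7.21 25.2 [-6.9] 13.9
7.25 26.6 [-9.1] 15.0
STOP [21.5 16.6 -9.1] [12.1  8.5  2.8]
39.0167
```

It reached the dead stop: the force climbs from s≈6.87, i.e. screw ≈7.3. Now I back off, retreat and verify.

```bash
python3 - <<'E'
from turn import *
np.set_printoptions(precision=2,suppress=True)
for s in (6.9,6.6,6.3): arm.servo_line(pose(s),speed=60)
p=pose(6.3); arm.servo_line(np.r_[p[:2],300],speed=150)
arm.move_to([500,-110,370],ori(90)); arm.hold(.3)
cp=arm.camera_params("wrist"); im=arm.capture("wrist"); s=arm.capture("scene")
print(arm.get_ft_force(),arm.get_clock())
a=np.hstack([im[40:340,130:430],cv2.resize(s[180:300,180:330],(375,300),interpolation=cv2.INTER_CUBIC)]); cv2.imwrite("pics/end.png",a[:,:,::-1])
print("proj band -30,-40,-50:",proj(cp,[vp(0,y,85) for y in(-30,-40,-50)])-[130,40])
for phi in (6.8,7.3):
    print(phi,proj(cp,[vp(k*52*np.cos(phi),-k*52*np.sin(phi),214-10*phi/6.283) for k in(-1,1)])-[130,40])
E
```

```text
[ 0.49  1.01 -0.31] 41.8333
proj band -30,-40,-50: [[160.75 145.68]
 [159.43 153.26]
 [158.13 160.75]]
6.8 [[125.26 110.02]
 [213.27 179.35]]
7.3 [[148.55  92.05]
 [190.73 194.41]]
```

View pics/end.png

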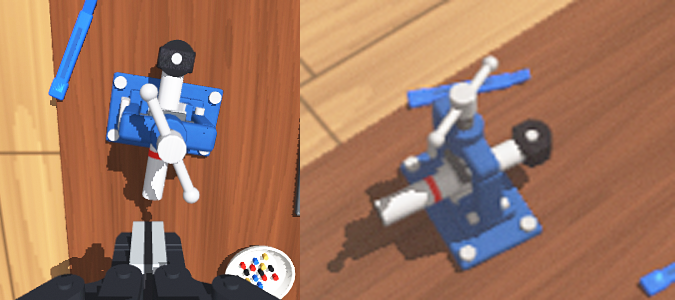

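The balls at crop (149,92) and (191,195) match a screw reading of 7.3 rad. The band at (154,155) fits about -40 mm, and the post lies straight in the V.

```bash
python3 -c "
from cell import arm
print(arm.close_job())"
```

```text
the job is handed in; nothing more can be done
None
```

The job is handed in: the seat post lies in the lower V with its band about 15 mm clear of the jaw, the screw is at its 7.3 rad stop, and the arm is clear; I saw no verdict, and I did not measure the clamping force or re-measure the bystanders, which the arm kept clear of.

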